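Square up a freshly glued frame corner

TASK

Open the red tool case until its lid rests on its stop, take the aluminium carpenter's square out, and press it flat on the board into the inside corner of the picture frame, so that it pushes the loose side rail out to a right angle and both outer faces of the square bear flush against the two rails. Finish holding it there: keep the square gripped and firmly pressed against both rails, for the glue to grab. Leave the lid open and do not disturb the painted jars, the tea light, the glue bottle or the screwdriver.

Things in the scene. Friction and masses are not known exactly. Their poses are not given: they have to be found in the camera images.
- case_lid (a joint): opening angle of the red case lid, rad: 0 shut, 1.57 upright, 1.85 resting on its stop. The lid weighs about 0.4 kg and turns freely: short of upright it falls shut when let go, past upright it falls back onto the stop by itself.
- lid_handle (a point): middle of the black bow handle on the lid's front edge: a round bar 10 mm thick, 104 mm long, along this point's y axis, lying in the plane of the lid, with 37 mm of free space between the bar and the lid's edge; bar 92 mm above the table when shut. This point's x axis points from the handle to the hinge line. The bar may turn between the fingers while the lid swings.
- lid_hinge (a point): middle of the lid's hinge line at the back of the case, 86 mm above the table; the line runs along this point's y axis. The handle bar runs round it at a radius of 242 mm. The case (fixed) is 200 mm from front to back, 310 mm wide, 85 mm high, walls 5 mm; its inner floor is 45 mm above the table, so 40 mm below the rim. A low divider separates a compartment with a screwdriver.
- square_grip (a point): the middle of the square's leg that lies along the width of the case (its +x leg), where it is best gripped: mid-width, half-way up the 32 mm high leg (16 mm above its underside), 55 mm from the square's outer corner along the leg. x axis along this leg away from the outer corner, y axis across it (16 mm wide) in the direction of the other leg, z up.
- square: carpenter's assembly square of aluminium, 0.2 kg, an L lying flat: two legs at a right angle, each 100 mm long over all, 16 mm wide, 32 mm high, black graduations on top. Origin: its outer corner, at the underside; legs along +x and +y; the outer faces are its planes y = 0 and x = 0. It lies on the inner floor of the case, one leg (+y) pointing towards the hinge side, and is the same way round as the frame corner to within a turn of about 0.8 rad.
- corner (a point): inside corner of the picture frame, at the top surface of the white board (fixed, 320 x 270 x 18 mm, surface 18 mm above the table). x axis along the inner face of the fixed rail, away from the corner; y axis is where the inner face of the side rail belongs when square. The frame lies open in +x and +y. Both rails are 16 mm high and 22 mm wide, so the square stands 16 mm above them and fingers can hold it over the rails.
- fixed_rail: wooden rail 260 mm long, held down on the board by two low wooden turn-buttons near its ends (tops 25 mm above the board, leaving about 200 mm of the rail between them clear); origin at the inside corner, x along its inner face. It reaches from 22 mm behind the corner to 238 mm beyond it.
- side_rail (a joint): angle of the loose side rail, rad: 0 is square to the fixed rail, positive means its far end leans in over the frame's opening (corner tighter than a right angle), negative out. It pivots about the inside corner on its pins in stiff glue: about 1.5 N pushed at 100 mm from the corner moves it, and it stays where it is left. The rail is 170 mm long, 22 mm wide, 16 mm high.
- side_rail_end (a point): upper inner edge of the side rail's far end, 170 mm from the inside corner.
- jar_a: white painted jar, 76 mm wide, 105 mm high, drying on a glass plate; origin under its centre. Bystander.
- jar_b: white painted jar as the first. Bystander.
- jar_c: white painted jar as the first. Bystander.
- tealight: tea light 38 mm wide, 16 mm high, on the glass plate. Bystander.
- glue_bottle: white glue bottle, 52 mm wide, 150 mm high, standing between the case and the board on their far side. Bystander.
- screwdriver: screwdriver, 150 mm long, lying in its compartment of the case. Bystander.

How it is judged:
On the way, in this order (a step that is already met when the one before it is completed fails the run):
1. the lid is open and rests on its stop (value of joint case_lid above 1.79 rad), for 0.2 s.
2. the square is held in the fingers, lifted clear of the case (height (world z) of square_grip above 0.115 m and contact force between the fingers and square above 1 N), for 0.1 s.
At the end, for the whole second after the job is handed in: The square, gripped (over 2 N) and still, lies flat in the corner: outer corner within 4 mm along each rail and 6 mm of the board, turned under 2 degrees, tilted under 3.4, pressing over 1.5 N on each rail; side rail square within 1.7 degrees; lid open on its stop (value of joint side_rail between -0.03 and 0.03 rad and contact force between square and fixed_rail above 1.5 N and contact force between square and side_rail above 1.5 N and contact force between the fingers and square above 2 N and x of square in the frame of corner below 0.004 m and y of square in the frame of corner below 0.004 m and z of square in the frame of corner below 0.006 m and angle between the x axis of square and the x axis of corner, either way round below 0.035 rad and angle between square's own z axis and vertical below 0.06 rad and linear speed of square below 0.01 m/s and value of joint case_lid above 1.75 rad); the arm keeps its last pose, push and grip.
It fails at once if a painted jar or the tea light is shoved by more than 20 mm (distance of any of jar_a, jar_b, jar_c, tealight from where it was at the start of the episode above 0.02 m).
It fails at once if the glue bottle or the screwdriver is shoved by more than 30 mm (distance of any of glue_bottle, screwdriver from where it was at the start of the episode above 0.03 m).
It also fails if it takes over 67 s, if anything falls off the work surface, if the arm or the gripper's body presses on something with over 40 N, if the wrist force passes 120 N, or if a joint passes its speed limit or range.

ROBOT

A 6-joint arm with a two-finger parallel gripper is mounted at the origin on the work surface. World frame = base frame: x ahead of the robot, y to its left, z up, the work surface at z = 0. Lengths are in m, angles in rad, forces in N, time in s.
With the tool pointing down it reaches from about 0.275 to 0.975 m from the base axis. Payload 8.4 kg.
Tool frame: the origin (TCP) lies between the finger pads; the fingertips stand 19 mm ahead of it and the grasp point (between the pads) is the TCP; z points along the fingers, y is the line along which they close (so a half turn about z gives the same grasp; the last joint's range is limited). The gripper opens to 92 mm and grips with 3 to 60 N. Pads are 20 mm wide; open, the fingers measure 128 mm over their backs; the gripper's body (75 mm by 189 mm) begins 69 mm behind the grasp point.
Start: joints at [-1.307, 0.353, 1.633, -0, 1.155, -0.002], TCP at [0.164, -0.603, 0.234] pointing down, gripper open.
Joint ranges: [-2.63, 2.63], [-0.92, 2.1], [0.06, 2.66], [-1.3, 4.44], [0, 2.69], [-3.02, 3.02]. Speed limits (rad/s): [2.22, 2.22, 2.79, 3.14, 3.14, 3.14].

INTERFACE

Orientations are given as a rotation vector (axis times angle).
In Python, from plant import sensors, optics, order gives the robot as it stands. The module is installed in compiled form; this text tells all that it offers.
- The arm moves only by the tool apply_moves, never from a script. Its argument "commands" is a list that holds one entry, the list of rows, each a list of 7 numbers: the shift along the world's x, y, z as a fraction of full scale, then the turn, a rotation vector about the world's x, y, z as a fraction of full scale, then the opening in per cent of the stroke, from 0 (shut) to 100 (fully open). A call has 1 to 5 rows; each row is the pose to reach, as a shift and turn from the pose commanded when the call began, turning the shorter way round; what a row does not reach only later rows make up. Full scale, the value 1, is 40 cm for a shift and pi rad for a turn. A row lasts 1/8 s, in which the tool goes at most 62.5 mm and 10.7 degrees, less where a joint would pass 70% of its speed; a pose out of reach is approached as far as the arm can. A call with a number of a shift or a turn outside -1 to 1 is refused whole. A call with a gripper value outside its range is refused whole. The fingers move at their own pace and stop on an object; the grip force is fixed at half the most. Time passes only in rows, so rows that repeat a pose let the fingers close. It gives the time, the measured TCP pose, the force, the opening and the grip force at its end, in the units of the state.
- sensors.observe(): the state, without advancing time (a new reading comes with each control period).
- optics.read_camera(name): name is "scene" or "side" or "wrist"; returns a dict with "image" (384x512x3 uint8, red, green, blue), "mtx" (3x3 intrinsics, pixels), "R" (3x3) and "t" (3): a world point X has camera coordinates R X + t; the wrist camera has in their place "hand_eye" (4x4, takes a point from camera to tool coordinates, whose origin is the TCP and whose axes are the flange's). Camera axes: x right, y down, z forward; pixel columns grow to the right and rows downward; lengths in m; the calibration is good to about 2 mm. A picture is of the moment at which its call begins: read the wrist's pose just before it. There is no depth.
- order.hand_in(): hands the job in; it is judged then, once.
The state is a dict: "t": time; "qpos": joint angles; "qvel": joint speeds; "joint_torque": joint torques, N m; "tool_pos": TCP position; "eef_rot": TCP orientation; "wrist_force": force on the tool from outside, world axes, zero at the start; "moment": the same for the moment, N m; "width": finger opening in m; "grip_force": force on a finger pad.
Only numpy, scipy, OpenCV 4.12 (cv2) and the standard library are available. Lean on these libraries where they do the work, as an engineer would, in place of code of your own. Each camera call takes 0.05 s, during which the arm holds its last target. There are 200 camera calls.

## Working session

There is one attempt and no reset: what is moved stays moved. The work goes in short steps, Python scripts to look and compute and a tool call to move; the robot and the scene stay as the last step left them, time stands still between calls to the robot, and variables do not carry over. Pictures are saved under pics/ and viewed, at most 13 in all, crops included, and the job is handed in when it is done.

Besides the shell and the picture viewer there is one more tool, called as a command line: name --argument value ..., lists and objects as JSON in quotes. apply_moves: Moves the arm, as the interface text tells. Shift numbers are shares of 40 cm and turn numbers shares of pi rad, none past 1 either way. Its arguments: {"type":"object","properties":{"commands":{"type":"array"}},"required":["commands"]}

```bash
mkdir -p pics; ls
cat > h.py <<'E'
import numpy as np, cv2
from scipy.spatial.transform import Rotation as Ro
from plant import sensors, optics, order
def snap(name, fn):
    s=sensors.observe(); c=optics.read_camera(name)
    cv2.imwrite(fn, c["image"][:,:,::-1])
    np.savez(fn+'.npz',**{k:v for k,v in c.items()},p=s['tool_pos'],r=s['eef_rot'])
def ray(fn):
    c=np.load(fn+'.npz')
    if 'R' in c: return c['mtx'], c['R'], c['t']
    T=np.eye(4); T[:3,:3]=Ro.from_rotvec(c['r']).as_matrix(); T[:3,3]=c['p']
    M=np.linalg.inv(T@c['hand_eye']); return c['mtx'],M[:3,:3],M[:3,3]
def pix2w(fn,uv,z):
    K,R,t=ray(fn); C=-R.T@t; out=[]
    for u,v in uv:
        d=R.T@np.linalg.inv(K)@[u,v,1]; out.append(C+d*(z-C[2])/d[2])
    return np.array(out)
def w2pix(fn,P):
    K,R,t=ray(fn); q=(K@(R@np.atleast_2d(P).T+t[:,None])).T; return q[:,:2]/q[:,2:]
E
python3 - <<'E'
from h import *
for n in ['scene','side']: 
    snap(n,f'pics/{n}0.png'); K,R,t=ray(f'pics/{n}0.png'); print(n,K[0,0],-R.T@t,R[2])
a=cv2.imread('pics/scene0.png');b=cv2.imread('pics/side0.png')
s=sensors.observe(); print(s)
E
```

```text
pics
scene 355.4996391418267 [ 0.96416615 -0.66671302  0.81539022] [-0.33525478  0.66922993 -0.66312558]
side 440.0577186195962 [ 0.52563324 -0.81334352  0.78206758] [ 0.03926332  0.78879165 -0.61340535]
{'t': 0.1, 'qpos': array([-1.30738312e+00,  3.53587750e-01,  1.63403104e+00, -1.32473950e-05,
        1.15521045e+00, -2.44515199e-03]), 'qvel': array([ 0.0007577 , -0.00077608, -0.00205947, -0.00073681,  0.00041462,
       -0.0005341 ]), 'joint_torque': array([-1.33121334e-04, -5.94904518e+01, -3.34933484e+01,  6.98812469e-02,
        1.84299785e-02, -8.83963793e-06]), 'tool_pos': array([ 0.1640726 , -0.60265315,  0.23294551]), 'eef_rot': array([-3.11266245e+00, -4.16226594e-01,  2.71501209e-04]), 'wrist_force': array([ 0.64785825, -0.57759967,  0.09289434]), 'moment': array([ 0.03999093, -0.08110376,  0.03932786]), 'grip_force': 0.0, 'width': 0.09162644327048747}
```

View pics/scene0.png

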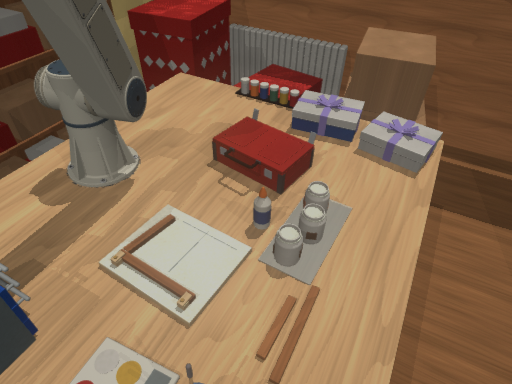

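View pics/side0.png

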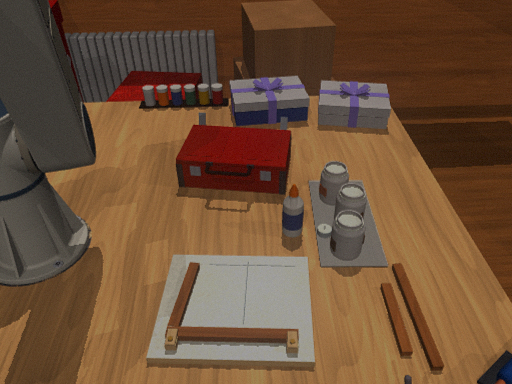

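Run:
```python
from h import *
b=cv2.imread('pics/side0.png');a=cv2.imread('pics/scene0.png')
x=cv2.resize(b[110:220,165:305],None,fx=5,fy=5,interpolation=cv2.INTER_CUBIC)[:300*2]
cv2.imwrite('pics/c1.png',x)
y=cv2.resize(b[240:370,145:325],None,fx=4.4,fy=4.4,interpolation=cv2.INTER_CUBIC)
cv2.imwrite('pics/c2.png',y)
```

```text
(no output)
```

View pics/c1.png

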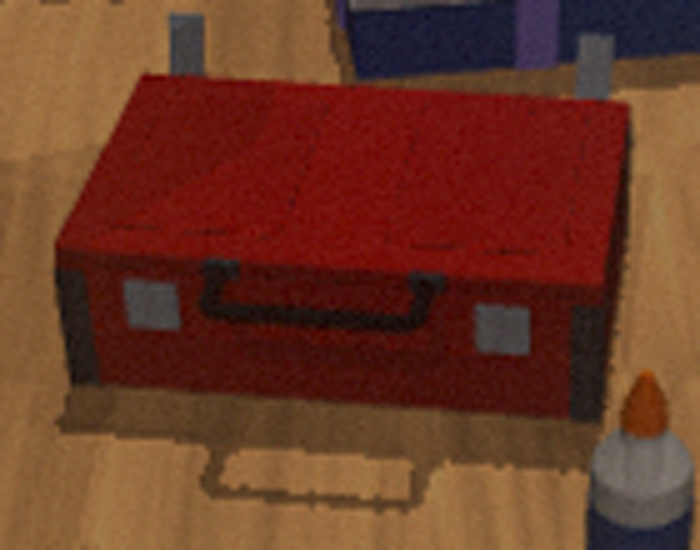

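View pics/c2.png

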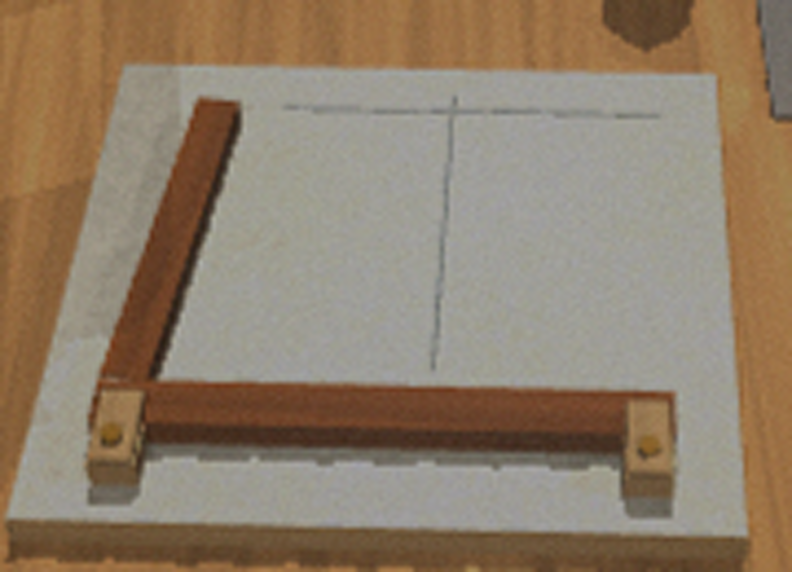

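Run:
```python
from h import *
f='pics/side0.png'
c1=lambda L:[(165+u/5-.4,110+v/5-.4) for u,v in L]
c2=lambda L:[(145+u/4.4-.4,240+v/4.4-.4) for u,v in L]
hb=pix2w(f,c1([(205,308),(430,324)]),.092);print('bar',hb)
fb=pix2w(f,c1([(75,384),(600,422)]),0);print('base',fb,np.linalg.norm(fb[1]-fb[0]))
d=(fb[1]-fb[0])/np.linalg.norm(fb[1]-fb[0]); n=np.array([-d[1],d[0],0]);m=fb.mean(0)
mb=hb.mean(0)
print('d',d,'n',n,'basemid',m,'hinge from base',m+.2*n,'handle',mb,'hinge from handle',mb+.242*n)
r=pix2w(f,c2([(150,382),(675,393),(240,103)]),.034);print('rail',r,np.linalg.norm(r[1]-r[0]),np.linalg.norm(r[2]-r[0]))
bd=pix2w(f,c2([(8,522),(748,538),(717,75),(125,66)]),.018);print('board',bd,np.linalg.norm(bd[1]-bd[0]),np.linalg.norm(bd[2]-bd[1]))
x=r[1]-r[0];y=r[2]-r[0];print(np.arctan2(x[1],x[0]),np.arctan2(y[1],y[0])-np.pi/2)
jars=pix2w(f,[(293,235),(324,231)],0);print(jars)
```

```text
bar [[0.42117472 0.16262283 0.092     ]
 [0.54208793 0.14048472 0.092     ]]
base [[0.33488737 0.22047096 0.        ]
 [0.63811165 0.16634521 0.        ]] 0.3080171389099872
d [ 0.98443962 -0.17572319  0.        ] n [0.17572319 0.98443962 0.        ] basemid [0.48649951 0.19340809 0.        ] hinge from base [0.52164415 0.39029601 0.        ] handle [0.48163133 0.15155378 0.092     ] hinge from handle [0.52415634 0.38978816 0.092     ]
rail [[ 0.38450599 -0.28351267  0.034     ]
 [ 0.61956695 -0.30274231  0.034     ]
 [ 0.41495849 -0.1166814   0.034     ]] 0.2358462069279279 0.16958781690610197
board [[ 0.32705499 -0.33938231  0.018     ]
 [ 0.64425467 -0.36491748  0.018     ]
 [ 0.66734027 -0.09651795  0.018     ]
 [ 0.34884353 -0.07116868  0.018     ]] 0.31822582966358726 0.26939052253929624
-0.08162526204297339 -0.18054704540443112
[[ 6.43743762e-01 -2.64781630e-03  1.11022302e-16]
 [ 7.25128688e-01  7.38829359e-03  1.11022302e-16]]
```

apply_moves --commands '[[[0.053,0.126,0.01,0,0,0.056,40],[0.106,0.252,0.02,0,0,0.112,40],[0.159,0.378,0.03,0,0,0.168,40],[0.212,0.504,0.04,0,0,0.224,40],[0.265,0.63,0.05,0,0,0.28,40]]]'

```text
t: 0.72
tool_pos: [0.2704, -0.3493, 0.2535]
eef_rot: [-2.636, -1.709, -0.0]
wrist_force: [0.8, -0.3, 1.0]
width: 0.0442
grip_force: 0.0
```

apply_moves --commands '[[[0.053,0.126,0,0,0,0.056,40],[0.106,0.252,0,0,0,0.112,40],[0.159,0.378,0,0,0,0.168,40],[0.212,0.504,0,0,0,0.224,40],[0.265,0.63,0,0,0,0.28,40]]]'

```text
t: 1.35
tool_pos: [0.3765, -0.0973, 0.2537]
eef_rot: [1.656, 2.669, 0.0]
wrist_force: [0.9, -0.6, -0.3]
width: 0.0365
grip_force: 0.0
```

apply_moves --commands '[[[0.053,0.126,0,0,0,0.056,40],[0.106,0.252,0,0,0,0.112,40],[0.159,0.378,0,0,0,0.168,40],[0.212,0.504,0,0,0,0.224,40],[0.265,0.63,0,0,0,0.28,40]]]'

```text
t: 1.98
tool_pos: [0.4824, 0.1548, 0.2534]
eef_rot: [-0.361, -3.121, 0.0]
wrist_force: [1.4, -1.6, 0.5]
width: 0.0364
grip_force: 0.0
```

Run:
```python
from h import *
snap('wrist','pics/w1.png'); c=np.load('pics/w1.png.npz'); print(c['hand_eye'].round(3))
R=Ro.from_rotvec(c['r']).as_matrix();print(c['p'],R[:,1],np.arctan2(R[1,1],R[0,1]))
print(w2pix('pics/w1.png',[[.4816,.1516,.092],[.4212,.1626,.092],[.5421,.1405,.092]]), sensors.observe()['qpos'])
```

```text
[[-0.001 -0.966 -0.26   0.073]
 [ 1.    -0.001 -0.001  0.   ]
 [ 0.001 -0.26   0.966 -0.152]
 [ 0.     0.     0.     1.   ]]
[0.48243092 0.15479266 0.25338463] [ 2.28577982e-01  9.73525567e-01 -2.76164534e-04] 1.3401795745062366
[[257.57624382 185.19678512]
 [254.6022787  131.24250587]
 [260.20838059 234.14488772]] [ 0.31348308  0.1521375   1.85405784  0.00277765  1.1323157  -1.03695668]
```

View pics/w1.png

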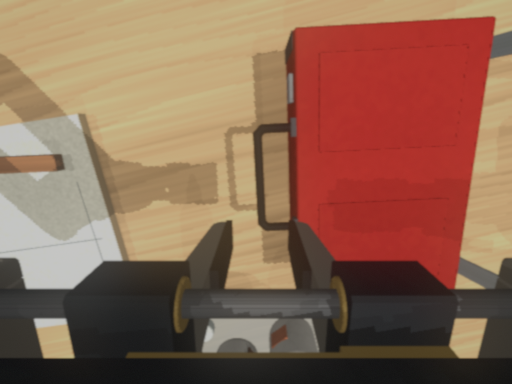

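apply_moves --commands '[[[-0.017,0,-0.1,0,0,0.017,40],[-0.017,0,-0.2,0,0,0.017,40],[-0.017,0,-0.3,0,0,0.017,40],[-0.017,0,-0.37,0,0,0.017,40],[-0.017,0,-0.402,0,0,0.017,40]]]'

```text
t: 2.65
tool_pos: [0.4744, 0.1526, 0.0912]
eef_rot: [-0.288, -3.126, 0.002]
wrist_force: [0.1, 0.6, -0.1]
width: 0.0367
grip_force: 0.0
```

apply_moves --commands '[[[0,0,0,0,0,0,0],[0,0,0,0,0,0,0],[0,0,0,0,0,0,0],[0,0,0,0,0,0,0]]]'

```text
t: 3.15
tool_pos: [0.4767, 0.1551, 0.0941]
eef_rot: [0.289, 3.125, 0.006]
wrist_force: [-0.3, 12.2, -2.0]
width: 0.0091
grip_force: 30.0
```

Run:
```python
from h import *
s=sensors.observe(); p=s['tool_pos']; print(p,s['width'],s['grip_force'],s['wrist_force'],s['qpos'])
n=np.array([.1757,.9844,0]); r=.242
# bar assumed at tcp now; hinge z .086 => angle at start
a0=np.arcsin((p[2]-.086)/r) ; H=p+n*r*np.cos(a0); H[2]=.086
for th in [.15,.3,.45,.6,.75,.9,1.05,1.2,1.35,1.5,1.6,1.7,1.78,1.85]:
    q=H+r*(-n*np.cos(a0+th)+np.array([0,0,1])*np.sin(a0+th)); print(th,((q-p)/.4).round(3))
```

```text
[0.4766725  0.15505842 0.09405335] 0.009134561321548763 30.015006959438324 [-0.30239172 12.20675457 -2.00760112] [ 0.30971333  0.34977235  2.01413862  0.0037761   0.77344899 -1.07911011]
0.15 [0.002 0.01  0.09 ]
0.3 [0.006 0.032 0.178]
0.45 [0.012 0.068 0.261]
0.6 [0.021 0.115 0.338]
0.75 [0.031 0.173 0.407]
0.9 [0.043 0.241 0.466]
1.05 [0.056 0.316 0.514]
1.2 [0.071 0.398 0.551]
1.35 [0.086 0.484 0.574]
1.5 [0.102 0.573 0.584]
1.6 [0.113 0.632 0.584]
1.7 [0.123 0.692 0.577]
1.78 [0.132 0.738 0.567]
1.85 [0.139 0.778 0.556]
```

apply_moves --commands '[[[0.003,0.015,0.094,0,0,0,0],[0.007,0.037,0.182,0,0,0,0],[0.013,0.073,0.265,0,0,0,0],[0.022,0.12,0.342,0,0,0,0],[0.032,0.178,0.411,0,0,0,0]]]'

```text
t: 3.78
tool_pos: [0.4888, 0.2231, 0.2597]
eef_rot: [0.287, 3.126, -0.003]
wrist_force: [5.8, -2.1, -4.3]
width: 0.0087
grip_force: 30.0
```

apply_moves --commands '[[[0.012,0.068,0.059,0,0,0,0],[0.025,0.143,0.107,0,0,0,0],[0.04,0.225,0.144,0,0,0,0],[0.055,0.311,0.167,0,0,0,0],[0.071,0.4,0.177,0,0,0,0]]]'

```text
t: 4.4
tool_pos: [0.5181, 0.385, 0.3314]
eef_rot: [0.288, 3.123, 0.003]
wrist_force: [6.9, -2.7, 3.0]
width: 0.009
grip_force: 30.0
```

apply_moves --commands '[[[0.011,0.059,0,0,0,0,0],[0.021,0.119,-0.007,0,0,0,0],[0.03,0.165,-0.017,0,0,0,0],[0.036,0.198,-0.026,0,0,0,0],[0.036,0.198,-0.026,0,0,0,0]]]'

```text
t: 5.03
tool_pos: [0.5324, 0.4643, 0.3192]
eef_rot: [0.287, 3.125, 0.003]
wrist_force: [5.8, 1.0, 4.4]
width: 0.0088
grip_force: 30.0
```

apply_moves --commands '[[[0,0,0,0,0,0,40],[0,0,0,0,0,0,40],[0,0,0.07,0,0,0,40],[0,0,0.2,0,0,0,40],[-0.02,-0.13,0.22,0,0,0,40]]]'

```text
t: 5.65
tool_pos: [0.5236, 0.4136, 0.4088]
eef_rot: [0.284, 3.126, 0.007]
wrist_force: [1.5, -0.6, 0.4]
width: 0.0365
grip_force: 0.0
```

apply_moves --commands '[[[-0.03,-0.14,0,0,0,0,50],[-0.06,-0.28,0,0,0,0,50],[-0.08,-0.37,-0.05,0,0,0,50],[-0.08,-0.37,-0.18,0,0,0,50],[-0.08,-0.37,-0.18,0,0,0,50]]]'

```text
t: 6.28
tool_pos: [0.4887, 0.2619, 0.3307]
eef_rot: [-0.288, -3.122, 0.005]
wrist_force: [-0.6, 0.0, 1.0]
width: 0.0458
grip_force: 0.0
```

Run:
```python
from h import *
snap('wrist','pics/w2.png'); snap('side','pics/s2.png');snap('scene','pics/sc2.png')
a=cv2.imread('pics/w2.png');b=cv2.imread('pics/s2.png')
o=np.zeros((600,800,3),np.uint8); o[:384,:512]=a; o[384:584,:400]=b[30:230,120:520]
cv2.imwrite('pics/m2.png',o)
s=sensors.observe();print(s['tool_pos'],s['width'])
```

```text
Traceback (most recent call last):
ValueError: could not broadcast input array from shape (200,392,3) into shape (200,400,3)
```

Run:
```python
from h import *
a=cv2.imread('pics/w2.png');b=cv2.imread('pics/s2.png')
o=np.zeros((600,800,3),np.uint8); o[:384,:512]=a; o[384:584,:392]=b[30:230,120:512]
cv2.imwrite('pics/m2.png',o)
s=sensors.observe();print(s['tool_pos'],s['width'])
```

```text
[0.49159519 0.26406862 0.33529246] 0.045671644712783496
```

View pics/m2.png

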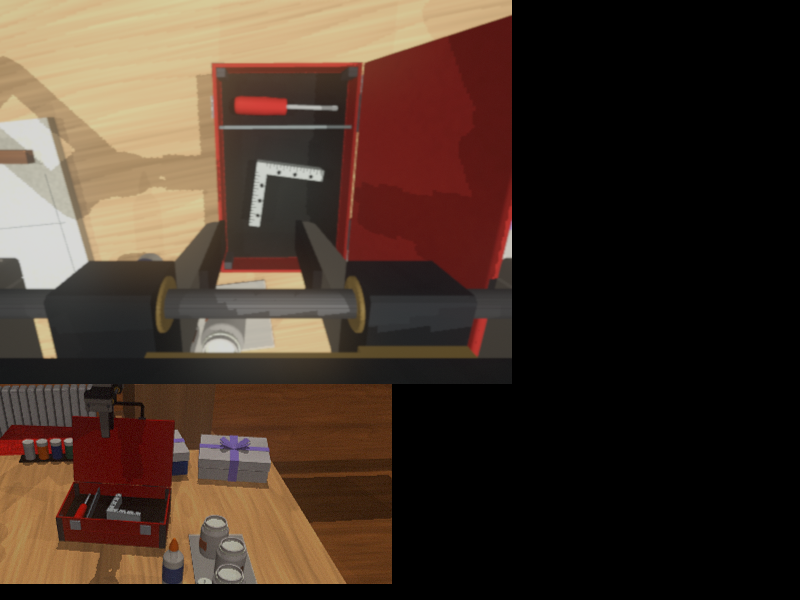

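```bash
cat > fitL.py <<'E'
from h import *
from scipy.optimize import minimize
L=np.array([[0,0],[.1,0],[.1,.016],[.016,.016],[.016,.1],[0,.1]])
def fit(fn,roi,z,x0,thr):
    im=cv2.imread(fn); g=im.min(2); m=np.zeros_like(g); u0,u1,v0,v1=roi
    m[v0:v1,u0:u1]=cv2.morphologyEx((g[v0:v1,u0:u1]>thr).astype(np.uint8),cv2.MORPH_CLOSE,np.ones((5,5)))
    n,lab,st,_=cv2.connectedComponentsWithStats(m); m=(lab==1+st[1:,4].argmax()).astype(np.uint8)
    S=4
    M=cv2.resize(m,None,fx=S,fy=S,interpolation=cv2.INTER_NEAREST)
    def poly(p):
        c,s=np.cos(p[2]),np.sin(p[2]); W=np.c_[L@np.array([[c,s],[-s,c]])+p[:2],np.full(6,z)]
        return w2pix(fn,W)
    def cost(q):
        p=[q[0]/100,q[1]/100,q[2]/10]; k=np.zeros_like(M); cv2.fillPoly(k,[np.int32(((poly(p)+.5)*S).round())],1)
        return -(k&M).sum()/(k|M).sum()
    q0=np.array([x0[0]*100,x0[1]*100,x0[2]*10]); 
    for _ in range(3):
        r=minimize(cost,q0,method='Nelder-Mead',options=dict(initial_simplex=q0+np.vstack([np.zeros(3),np.eye(3)*.6]),xatol=1e-3)); q0=r.x
    p=[q0[0]/100,q0[1]/100,q0[2]/10]; c,s=np.cos(p[2]),np.sin(p[2])
    print('fit',np.round(p,4),'iou',-r.fun,'area',m.sum()); print('grip',p[0]+.055*c-.008*s,p[1]+.055*s+.008*c); return p
E
python3 - <<'E'
from fitL import *
f='pics/w2.png'
w=pix2w(f,[(258,160),(250,226),(323,168)],.077); print(w)
d=w[1]-w[0]
g=cv2.imread(f).min(2);print(g[180,258],g[200,256],g[200,275],g[172,300])
for t in (90,120): p=fit(f,(225,340,140,240),.077,[w[0][0],w[0][1],np.arctan2(d[1],d[0])],t)
s=sensors.observe();R=Ro.from_rotvec(s['eef_rot']).as_matrix();print(s['tool_pos'],np.arctan2(R[1,1],R[0,1]),s['qpos'])
E
```

```text
[[0.47022957 0.26079818 0.077     ]
 [0.56977923 0.22919502 0.077     ]
 [0.49955251 0.35328993 0.077     ]]
196 187 50 202
fit [0.3776 0.3438 0.3215] iou -0.0 area 1611
grip 0.42721715691463336 0.36880429841005496
fit [0.3876 0.3321 0.0059] iou -0.0 area 1412
grip 0.4425144557744459 0.3404577926205836
[0.49159519 0.26406862 0.33529246] 1.3877455046801226 [ 4.90160899e-01  1.64370312e-01  1.65595176e+00  1.49251285e-04
  1.31973002e+00 -8.97620976e-01]fitL.py:15: RuntimeWarning: overflow encountered in scalar negative
  return -(k&M).sum()/(k|M).sum()
```

```bash
sed -i 's/-(k&M).sum()\/(k|M).sum()/-float((k\&M).sum())\/float((k|M).sum())/' fitL.py
python3 - <<'E'
from fitL import *
f='pics/w2.png'
for t in (90,120,150): p=fit(f,(225,340,140,240),.077,[.47,.261,-.307],t)
E
```

```text
fit [ 0.4721  0.2579 -0.3092] iou 0.8149441340782123 area 1611
grip 0.5268892061074079 0.24874394226042795
fit [ 0.4721  0.2584 -0.3147] iou 0.9179311254782953 area 1412
grip 0.5268848214341136 0.2489311723659675
fit [ 0.4723  0.2584 -0.3104] iou 0.9357207143195491 area 1258
grip 0.5271194133360007 0.24925246716373578
```

apply_moves --commands '[[[0.03,-0.013,-0.12,0,0,-0.014,50],[0.06,-0.026,-0.25,0,0,-0.028,50],[0.089,-0.038,-0.38,0,0,-0.041,50],[0.089,-0.038,-0.5,0,0,-0.041,50],[0.089,-0.038,-0.5,0,0,-0.041,50]]]'

```text
t: 7.05
tool_pos: [0.5256, 0.2481, 0.1319]
eef_rot: [-0.487, -3.1, 0.004]
wrist_force: [-0.4, 0.0, -0.2]
width: 0.046
grip_force: 0.0
```

Run:
```python
from fitL import *
f='pics/w3.png'; snap('wrist',f); o=cv2.imread(f)
w=w2pix(f,np.c_[np.array([[0.4723,.2584],[.527,.249]]),[.077,.077]]);print(w)
p=fit(f,(160,400,0,330),.077,[.4722,.2584,-.311],140)
s=sensors.observe();R=Ro.from_rotvec(s['eef_rot']).as_matrix();print(s['tool_pos'],np.arctan2(R[1,1],R[0,1]))
```

```text
[[251.80760724 147.41078526]
 [262.26710313 217.35556059]]
fit [ 0.4722  0.2588 -0.3125] iou 0.9047455926791372 area 4800
grip 0.5269524912099265 0.2495306783236608
[0.52695745 0.24873182 0.1342143 ] 1.2590928258856124
```

View pics/w3.png

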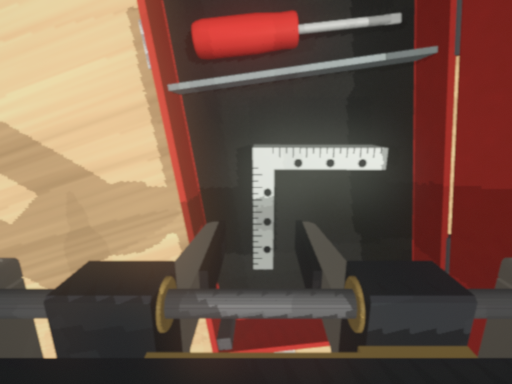

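apply_moves --commands '[[[0,0.002,-0.08,0,0,0,50],[0,0.002,-0.13,0,0,0,50],[0,0.002,-0.13,0,0,0,50]]]'

```text
t: 7.48
tool_pos: [0.5276, 0.2498, 0.0834]
eef_rot: [0.487, 3.102, 0.002]
wrist_force: [-0.4, 0.0, 0.8]
width: 0.0457
grip_force: 0.0
```

apply_moves --commands '[[[0,0,0,0,0,0,0],[0,0,0,0,0,0,0],[0,0,0,0,0,0,0],[0,0,0,0,0,0,0]]]'

```text
t: 7.98
tool_pos: [0.527, 0.2492, 0.0824]
eef_rot: [0.489, 3.102, 0.001]
wrist_force: [-1.1, -0.0, 6.7]
width: 0.0159
grip_force: 30.0
```

apply_moves --commands '[[[0,0,0.03,0,0,0,0],[0,0,0.1,0,0,0,0],[0,0,0.2,0,0,0,0],[0,0,0.25,0,0,0,0],[0,0,0.25,0,0,0,0]]]'

```text
t: 8.6
tool_pos: [0.5275, 0.2493, 0.1835]
eef_rot: [0.488, 3.101, 0.003]
wrist_force: [0.6, -0.1, -1.7]
width: 0.0156
grip_force: 30.0
```

Run:
```python
from fitL import *
f='pics/w4.png'; snap('wrist',f)
s=sensors.observe();R=Ro.from_rotvec(s['eef_rot']).as_matrix();P=s['tool_pos'];print(P,np.arctan2(R[1,1],R[0,1]),s['width'],s['grip_force'],s['wrist_force'])
for t in (120,150): p=fit(f,(160,400,0,330),P[2]-.005,[P[0]-.0548,P[1]+.0093,-.311],t)
```

```text
[0.52665358 0.24894187 0.18202185] 1.2584865450065532 0.015685020587423347 29.998012483119965 [ 0.05121548 -0.56040658 -1.90440735]
fit [ 0.4719  0.2583 -0.31  ] iou 0.7825261088946257 area 7153
grip 0.5266912693452873 0.24917136236556806
fit [ 0.4726  0.2584 -0.3132] iou 0.7437325905292479 area 6281
grip 0.5273724176645863 0.2490572506458929
```

View pics/w4.png

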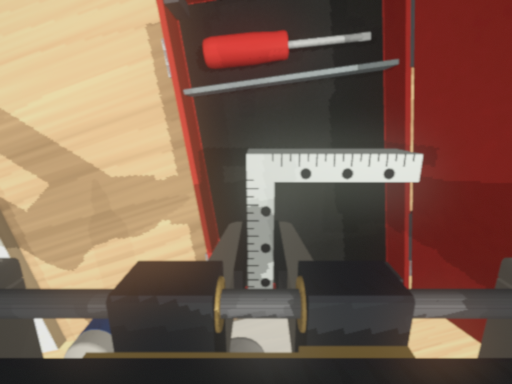

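apply_moves --commands '[[[0,0,0.1,0,0,0,0],[0,-0.13,0.18,0,0,0.01,0],[-0.03,-0.28,0.18,0,0,0.02,0],[-0.06,-0.43,0.18,0,0,0.035,0],[-0.08,-0.58,0.18,0,0,0.05,0]]]'

```text
t: 9.28
tool_pos: [0.4931, 0.0153, 0.2523]
eef_rot: [-0.24, -3.13, 0.0]
wrist_force: [0.1, 0.3, -1.9]
width: 0.0156
grip_force: 30.0
```

apply_moves --commands '[[[-0.02,-0.15,0,0,0,0.01,0],[-0.04,-0.3,0,0,0,0.023,0],[-0.06,-0.45,-0.04,0,0,0.023,0],[-0.08,-0.6,-0.14,0,0,0.023,0],[-0.08,-0.71,-0.24,0,0,0.023,0]]]'

```text
t: 9.9
tool_pos: [0.4617, -0.2636, 0.1605]
eef_rot: [-0.131, -3.139, -0.0]
wrist_force: [1.3, -0.4, -1.1]
width: 0.0156
grip_force: 30.0
```

apply_moves --commands '[[[0,0,-0.1,0,0,0,0],[0,0,-0.14,0,0,0,0],[0,0,-0.14,0,0,0,0]]]'

```text
t: 10.28
tool_pos: [0.4619, -0.2609, 0.105]
eef_rot: [-0.129, -3.136, -0.002]
wrist_force: [-0.2, -0.4, -2.3]
width: 0.0156
grip_force: 30.0
```

Run:
```python
from fitL import *
f='pics/w5.png'; snap('wrist',f);snap('side','pics/s5.png')
s=sensors.observe();R=Ro.from_rotvec(s['eef_rot']).as_matrix();P=s['tool_pos'];print(P,np.arctan2(R[1,1],R[0,1])-np.pi/2,s['width'],s['grip_force'],s['wrist_force'],s['qpos'])
a=cv2.imread(f);b=cv2.imread('pics/s5.png')
o=np.zeros((600,800,3),np.uint8); o[:384,:512]=a; o[384:,:400]=cv2.resize(b[245:353,130:330],(400,216))
o[384:,400:]=cv2.resize(b[120:228,170:370],(400,216))
cv2.imwrite('pics/m5.png',o)
print(w2pix(f,[[.3845,-.2835,.034],[.6196,-.3027,.034]]))
```

```text
[ 0.46344725 -0.26155492  0.10710977] -0.08191424544225123 0.0157529768228607 29.99809294939041 [-0.23122759 -0.13732538 -2.16870392] [-5.16644669e-01  3.70456387e-01  1.93896772e+00  3.89967662e-05
  8.31031702e-01 -2.00555326e+00]
[[223.03663519 117.83813634]
 [231.60061945 362.96333106]]
```

View pics/m5.png

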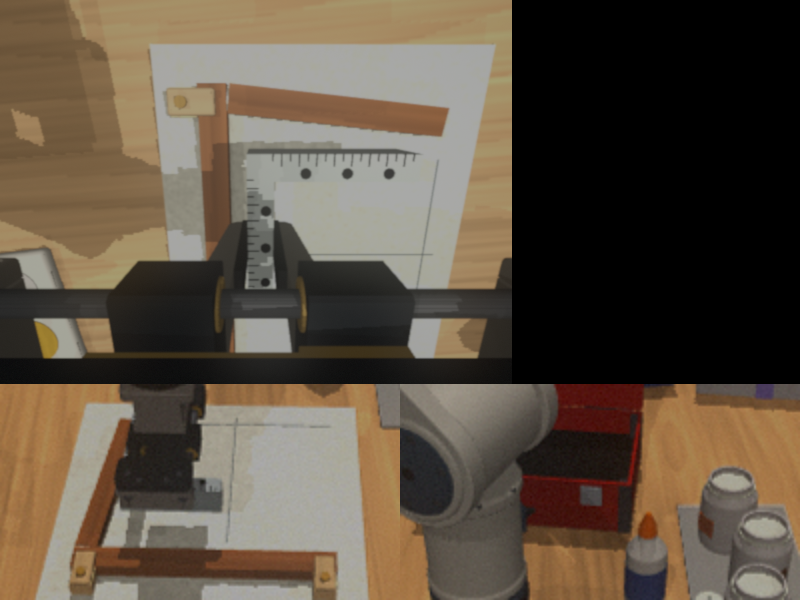

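Run:
```python
from h import *
f='pics/w5.png'; a=cv2.GaussianBlur(cv2.imread(f),(3,3),0).astype(float)
P=np.load(f+'.npz')['p']
def line(img,u0,u1,vs,z,sgn,vert=False):
    pts=[]
    for v in vs:
        row=img[v,u0:u1] if not vert else img[u0:u1,v]
        g=sgn*np.diff(row); i=g.argmax(); 
        if 0<i<len(g)-1:
            den=g[i-1]-2*g[i]+g[i+1]; o=.5*(g[i-1]-g[i+1])/den if den else 0
        else:o=0
        e=u0+i+.5+o
        pts.append((e,v) if not vert else (v,e))
    W=pix2w(f,pts,z)[:,:2]
    l=cv2.fitLine(W.astype(np.float32),cv2.DIST_HUBER,0,1e-4,1e-5).ravel(); 
    if l[0]<0 and not vert: l[:2]*=-1
    if vert and l[1]<0: l[:2]*=-1
    print('pts',np.round(pts[::max(1,len(pts)//4)],1).tolist(),'ang',np.arctan2(l[1],l[0]),'pt',l[2:],'res',np.std((W-l[2:])@[-l[1],l[0]]));return l
b=a[:,:,0]
lf=line(b,215,240,[*range(120,140),*range(160,200)],.034,1)
ls=line(b,112,150,range(262,430,3),.034,1,True)
lq=line(a.min(2),238,260,range(160,215),P[2]-.0055,1)
A=np.array([lf[:2],-ls[:2]]).T; k=np.linalg.solve(A,ls[2:]-lf[2:]); C=lf[2:]+k[0]*lf[:2]; print('corner',C)
x=lf[:2];y=np.array([-x[1],x[0]]);O=P[:2]-.055*np.array([np.cos(-.0819),np.sin(-.0819)])-.008*np.array([np.sin(.0819),np.cos(.0819)])
print('O in corner',(O-C)@x,(O-C)@y,'lq y',(lq[2:]-C)@y)
```

```text
pts [[228.5, 120.0], [228.7, 135.0], [229.9, 170.0], [230.3, 185.0]] ang -0.08106951 pt [ 0.43236056 -0.28328967] res 7.860119439789473e-05
pts [[262.0, 117.8], [304.0, 122.7], [346.0, 126.5], [388.0, 131.5]] ang 1.3841554 pt [ 0.39994153 -0.18339185] res 0.0002337148388734976
pts [[243.2, 160.0], [246.2, 173.0], [245.5, 186.0], [244.0, 199.0], [253.4, 212.0]] ang 0.13985911 pt [ 0.4224271 -0.26462  ] res 0.0031116766333194375
corner [ 0.38185188 -0.27918595]
O in corner 0.02326197863964486 0.01676694454784187 lq y 0.017803915
```

apply_moves --commands '[[[0,0,-0.08,0,0,0,0],[0,0,-0.11,0,0,0,0],[0,0,-0.13,0,0,0,0],[0,0,-0.13,0,0,0,0]]]'

```text
t: 10.88
tool_pos: [0.4634, -0.262, 0.055]
eef_rot: [0.13, 3.138, -0.001]
wrist_force: [0.3, -0.1, -1.6]
width: 0.0156
grip_force: 30.0
```

apply_moves --commands '[[[-0.001,-0.015,0,0,0,0,0],[-0.002,-0.027,0,0,0,0,0],[-0.003,-0.036,0,0,0,0,0],[-0.003,-0.036,0,0,0,0,0]]]'

```text
t: 11.38
tool_pos: [0.4617, -0.2766, 0.0547]
eef_rot: [0.131, 3.138, 0.0]
wrist_force: [-1.0, 2.6, 6.3]
width: 0.0155
grip_force: 30.0
```

apply_moves --commands '[[[-0.001,-0.005,0.001,0,0,0,0],[-0.001,-0.01,0.001,0,0,0,0],[-0.001,-0.01,0.001,0,0,0,0]]]'

```text
t: 11.75
tool_pos: [0.461, -0.2792, 0.0547]
eef_rot: [-0.132, -3.138, -0.003]
wrist_force: [1.2, 8.9, 6.6]
width: 0.0159
grip_force: 30.0
```

apply_moves --commands '[[[-0.01,0.001,0,0,0,0,0],[-0.02,0.0015,0,0,0,0,0],[-0.03,0.0025,0,0,0,0,0],[-0.04,0.003,0,0,0,0,0],[-0.05,0.004,0,0,0,0,0]]]'

```text
t: 12.38
tool_pos: [0.444, -0.2779, 0.0552]
eef_rot: [0.133, 3.133, 0.001]
wrist_force: [12.9, 13.2, 0.2]
width: 0.0156
grip_force: 30.0
```

apply_moves --commands '[[[-0.004,0,0,0,0,0,0],[-0.008,0,0,0,0,0,0],[-0.012,0,0,0,0,0,0],[-0.012,0,0,0,0,0,0]]]'

```text
t: 12.88
tool_pos: [0.4396, -0.2776, 0.0553]
eef_rot: [0.133, 3.133, 0.002]
wrist_force: [15.3, 15.7, 1.2]
width: 0.0156
grip_force: 30.0
```

```bash
cat > st.py <<'E'
from h import *
s=sensors.observe();R=Ro.from_rotvec(s['eef_rot']).as_matrix();P=s['tool_pos'];a=np.arctan2(R[1,1],R[0,1])-np.pi/2
x=np.array([np.cos(.0811),-np.sin(.0811)]);y=np.array([-x[1],x[0]]);C=np.array([.38185,-.27919])
O=P[:2]-R[:2,1]*.008+R[:2,0]*.055 if R[0,0]<0 else None
print(P,'yaw err',a+.0811,'tilt',R[:2,2],'O',(O-C)@x*1e3,(O-C)@y*1e3,'F',s['wrist_force'][:2]@x,s['wrist_force'][:2]@y,s['wrist_force'][2],s['moment'],s['grip_force'],s['width'])
E
python3 st.py
```

```text
[ 0.43959287 -0.27755841  0.05525771] yaw err -0.003797698562322427 tilt [0.00583013 0.00115415] O 2.391821154592123 -1.4864986697200115 F 13.9854796057752 16.937137978025103 1.2455597842797372 [ 3.17955715 -2.98588089  0.1149647 ] 30.016360580921173 0.01563969244019149
```

Run:
```python
from h import *
f='pics/w6.png'; snap('wrist',f);snap('side','pics/s6.png')
o=np.zeros((600,800,3),np.uint8); a=cv2.imread(f);b=cv2.imread('pics/s6.png')
o=cv2.resize(a[40:280,150:470],(800,600),interpolation=cv2.INTER_CUBIC)
cv2.imwrite('pics/m6.png',o)
```

```text
(no output)
```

View pics/m6.png

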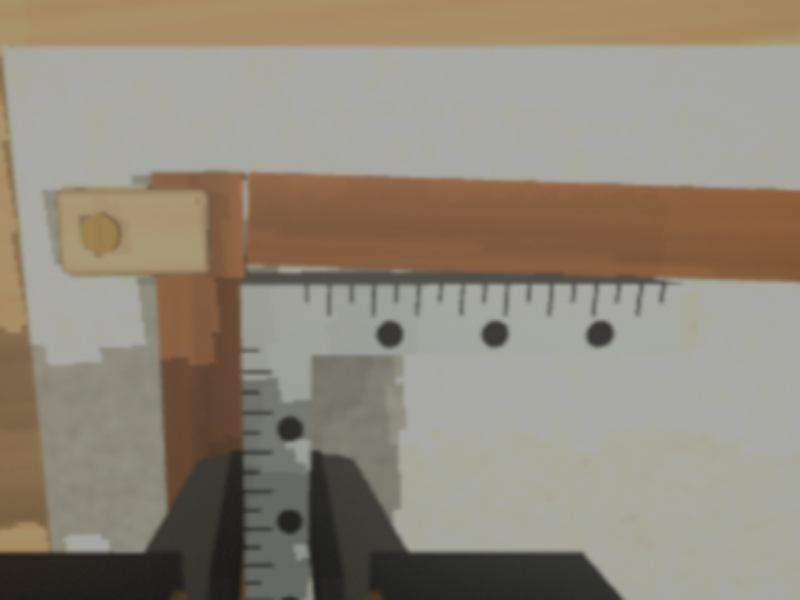

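apply_moves --commands '[[[-0.003,0.002,0,0,0,0,0],[-0.006,0.002,0,0,0,0,0],[-0.008,0.002,0,0,0,0,0],[-0.008,0.002,0,0,0,0,0],[-0.008,0.002,0,0,0,0,0]]]'

```text
t: 13.6
tool_pos: [0.4363, -0.2772, 0.0551]
eef_rot: [0.133, 3.133, 0.001]
wrist_force: [14.4, 12.4, -2.8]
width: 0.0161
grip_force: 30.0
```

```bash
cat > gap.py <<'E'
from h import *
import sys
exec(open('st.py').read())
f=sys.argv[1]; snap('wrist',f)
a=cv2.GaussianBlur(cv2.imread(f),(3,3),0).astype(float)
# side rail inner top edge (z .034): rail has red-blue contrast
d=a[:,:,2]-a[:,:,0]; out=[]
for z,(lo,hi) in ((.034,(105,160)),):
    for sgn in (-1,):
        pts=[]
        for u in range(265,470,4):
            g=-np.diff(d[lo:hi,u]); i=g.argmax(); pts.append((u,lo+i+.5))
        W=pix2w(f,pts,z)[:,:2]; l=cv2.fitLine(W.astype(np.float32),cv2.DIST_HUBER,0,1e-4,1e-5).ravel()
        if l[1]<0:l[:2]*=-1
        print('side rail angle', np.pi/2-.0811-np.arctan2(l[1],l[0]),np.std((W-l[2:])@[-l[1],l[0]]),np.round(pts[::10],1).tolist())
E
python3 gap.py pics/w7.png
```

```text
[ 0.43633895 -0.27723007  0.05505142] yaw err -0.0035091585341783804 tilt [0.00569078 0.00043786] O -0.875782586731336 -1.4389618099129395 F 13.31302273575908 13.537092186835155 -2.8156186649655726 [ 2.58481777 -2.89609076  0.08501429] 30.009756982326508 0.016122855163882583
side rail angle 0.004347563 0.00019689903455169018 [[265.0, 150.5], [305.0, 150.5], [345.0, 150.5], [385.0, 150.5], [425.0, 150.5], [465.0, 150.5]]
```

apply_moves --commands '[[[-0.002,0,0,0,0,0,0],[-0.004,0,0,0,0,0,0],[-0.004,0,0,0,0,0,0],[-0.004,0,0,0,0,0,0]]]'

```text
t: 14.15
tool_pos: [0.4361, -0.2773, 0.0552]
eef_rot: [0.133, 3.131, 0.001]
wrist_force: [20.2, 14.5, -6.3]
width: 0.0157
grip_force: 30.0
```

```bash
python3 gap.py pics/w8.png
python3 - <<'E'
from h import *
a=cv2.imread('pics/w8.png');snap('side','pics/s8.png');b=cv2.imread('pics/s8.png')
o=np.zeros((600,800,3),np.uint8);o[:450]=cv2.resize(a[75:255,170:490],(800,450),interpolation=cv2.INTER_CUBIC)
o[450:,:512]=b[40:190];o[450:,520:800]=b[230:380,100:380]
cv2.imwrite('pics/m8.png',o)
E
```

```text
[ 0.43611382 -0.27726251  0.05519516] yaw err -0.003998324517899998 tilt [8.16512288e-03 8.49902917e-05] O -1.1004069035436825 -1.4625547298220556 F 18.99944497990264 16.058626123292466 -6.304289650799063 [ 3.09772205 -3.96692996  0.08816396] 30.013887584209442 0.01565032687167686
side rail angle -0.0004800558 0.00022808667623694793 [[265.0, 150.5], [305.0, 149.5], [345.0, 149.5], [385.0, 150.5], [425.0, 149.5], [465.0, 149.5]]
```

View pics/m8.png

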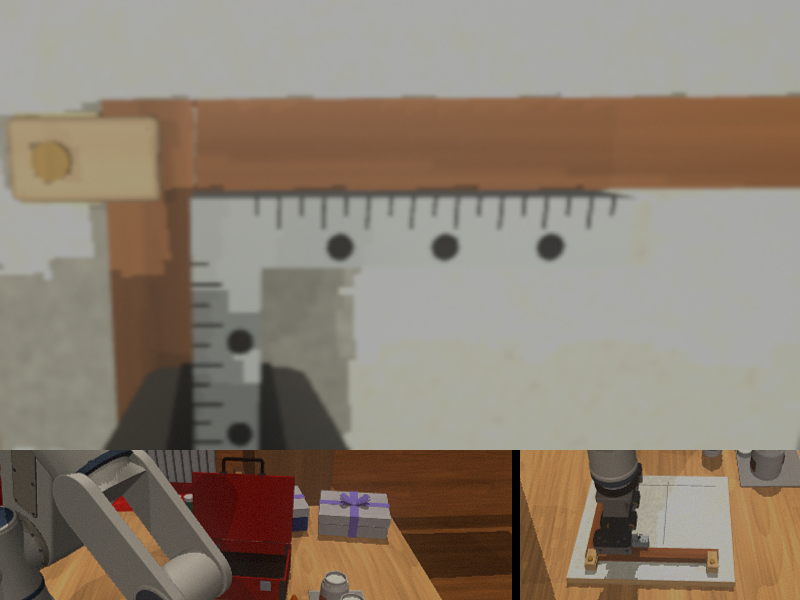

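apply_moves --commands '[[[0,0,-0.003,0,0,0,0],[0,0,-0.003,0,0,0,0],[0,0,-0.003,0,0,0,0],[0,0,-0.003,0,0,0,0],[0,0,-0.003,0,0,0,0]]]'

```text
t: 14.88
tool_pos: [0.4362, -0.2773, 0.0551]
eef_rot: [0.133, 3.13, 0.001]
wrist_force: [18.5, 18.1, 9.5]
width: 0.016
grip_force: 30.0
```

```bash
python3 gap.py pics/w9.png
```

```text
[ 0.43619885 -0.27729933  0.05505288] yaw err -0.004020778796171631 tilt [ 8.33392252e-03 -1.39166018e-06] O -1.0127702748112333 -1.4911538602775658 F 16.96131108762589 19.523012670981483 9.490669132169394 [ 3.5431465  -3.29381101  0.10099089] 30.02865582704544 0.015974295289201305
side rail angle -0.0013277531 0.00023379315833185453 [[265.0, 150.5], [305.0, 149.5], [345.0, 149.5], [385.0, 149.5], [425.0, 149.5], [465.0, 149.5]]
```

Seated flat, pressed on the board and both rails, rail square, lid open.

```bash
python3 -c "
from plant import order
print(order.hand_in())"
```

```text
the job is handed in; nothing more can be done
None
```

The job is handed in at about 15 s of the 67 s allowed, with no verdict shown: the lid is open on its stop and the gripped square is flush in the corner, pressing about 17 N along the side-rail push and 19 N along the fixed-rail push (wrist force, which includes some friction), and the side rail measured square to about 0.001 rad.

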